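# Seat the terminal plate and hold the cover over its screw holes

## Robot

A 6-joint arm with a two-finger parallel gripper is mounted at the origin on a cart in front of the work surface, level with it; the furniture and walls round the work are solid. World frame = base frame: x ahead of the robot, y to its left, z up, the work surface at z = 0. Lengths are in m, angles in rad, forces in N, time in s.
With the tool pointing down it reaches from about 0.275 to 0.875 m from the base axis. Payload 12.5 kg.
Tool frame: the origin (TCP) lies at the very end of the fingers, on their centre line; the grasp point (between the pads) lies 19 mm behind it; z points along the fingers, y is the line along which they close (so a half turn about z gives the same grasp; the last joint's range is limited). The gripper opens to 85 mm and grips with 20 to 120 N. Pads are 22 mm wide; open, the fingers measure 114 mm over their backs; the gripper's body (76 mm by 85 mm) begins 54 mm behind the grasp point. The pads swing forward as they close: fully open they stand 13 mm farther back than shut.
Start: joints at [1.193, 0.351, 1.652, -0, 1.139, -0.085], TCP at [0.159, 0.527, 0.231] pointing down, gripper open.
Joint ranges: [-2.75, 2.75], [-0.79, 2.1], [0.01, 2.65], [-1.57, 4.71], [0.07, 3.14], [-2.87, 2.87]. Speed limits (rad/s): [2.22, 2.22, 2.79, 3.14, 3.14, 3.14].

## Interface

Orientations are given as a unit quaternion [w, x, y, z].
In Python, from workcell import robot gives the robot as it stands.
- The arm moves only by the tool move_arm, never from a script. Its argument "moves" is one flat list of numbers, 4 for each row, row after row: the shift along the tool's x, y, z scaled (see below), then the turn about the tool's z scaled (see below). A call has exactly 8 rows; each row is the pose to reach, as a shift and turn from the pose commanded when the call began, along the tool's axes at that moment, turning the shorter way round; what a row does not reach only later rows make up. The controller multiplies each number of a shift by 500 mm and each number of a turn by 180 degrees. A row lasts 1/12 s, in which the tool goes at most 41.7 mm and 7.16 degrees, less where a joint would pass 70% of its speed; a pose out of reach is approached as far as the arm can. A call with a number of a shift or a turn outside -1 to 1 is refused whole. A call with a gripper value outside its range is refused whole. "fingers" is the opening, from 0 (shut) to 1 (fully open), set as the call begins (left out, the last holds). The fingers move at their own pace and stop on an object; "squeeze" is the grip in N (left out, the last holds). Time passes only in rows, so rows that repeat a pose let the fingers close, or fill a call up. It gives the time, the measured TCP pose, the force, the opening and the grip force at its end, in the units of the state.
- robot.sense(): the state, without advancing time (a new reading comes with each control period).
- robot.grab_frame(name): name is "side" or "top" or "wrist"; returns the picture (480x640x3 uint8, blue, green, red); there is no depth.
- robot.camera_params(name): a dict with "vfov" (degrees; the focal length in pixels is half the picture's height over the tangent of half this angle, whatever the lens; pixels are square), "cx", "cy" (the principal point, pixels), "world_from_camera" (4x4, takes a point from camera to world coordinates). Camera axes: x right, y down, z forward; pixel columns grow to the right and rows downward; lengths in m; the calibration is good to about 2 mm. A picture is of the moment at which its call begins: read the wrist's pose just before it. camera_params takes no time and is no camera call; for the wrist camera it gives the pose at the moment of the call.
- robot.finish_job(): hands the job in; it is judged then, once.
Trained networks look in the newest picture that a camera, given by its name, has taken for a name from the list of things; names that differ only in an ending like _2 or _b are one class to them, and where a whole thing is asked for, a point or a joint stands for the part that bears it (a point fixed in the world has none). Each returns a list of dicts, best first, with "score" (0 to 1); they miss things now and then, are a little off and sometimes report something else, mostly with a low value. They report only what shows in the picture. A call takes as long as a camera call. They do not tell look-alikes from the thing itself.
- robot.search_frame(camera, thing): "centre" ([x, y, z] in m, in world coordinates, good to about 4 mm: the middle of the surface that is visible of it).
The state is a dict: "t": time; "joint_positions": joint angles; "dq": joint speeds; "effort": joint torques, N m; "tcp_pos": TCP position; "tool_rot": TCP orientation; "wrist_force": force on the tool from outside, world axes, zero at the start; "torque": the same for the moment, N m; "width": opening from 0.0 (shut) to 1.0 (fully open); "grasp_force": force on a finger pad.
Only numpy, scipy, OpenCV 4.12 (cv2) and the standard library are available. Lean on these libraries where they do the work, as an engineer would, in place of code of your own. Each camera call takes 0.05 s, during which the arm holds its last target. There are 200 camera calls.

## Task

Lower the copper plate with the black terminal block over the two locating pins of the grey housing, without dropping it, until it lies flush on the deck, and let go of it. Then take the blue cover frame by its bridge handle and hold it level and still about 15 mm above the four brass posts, touching nothing below, with its corner holes lined up over the threaded holes in the posts so that a colleague can start the screws; finish while still holding it there. Leave the beaker, timer and steel vessel where they stand.

Things in the scene. Friction and masses are not known exactly. Their poses are not given: they have to be found in the camera images.
- housing: grey box fixed to the bench, 110 (x) x 160 (y) mm, 35 mm high, turned about the vertical; origin at the centre of its underside, z up. On its flat deck stand two steel pins at x = 0, y = +-44 mm and, at the corners x = +-43, y = +-68 mm, four brass posts, 14 mm thick and 16 mm tall, each with a 5 mm threaded hole in its top. A half turn makes no difference
- housing_deck (a point): centre of the housing's deck, 35 mm above the bench; axes as the housing's
- pin0 (a point): tip of the locating pin at y = +44 mm, 49 mm above the bench. Both pins: 14 mm tall from the deck, 8 mm thick for the lower 8 mm, then a cone to 2.6 mm at the tip
- pin1 (a point): tip of the pin at y = -44 mm, 49 mm above the bench
- thread_a (a point): threaded hole in the top of the post at x = +43, y = +68 mm of the housing, 51 mm above the bench
- thread_b (a point): threaded hole in the top of the post diagonally opposite, at x = -43, y = -68 mm
- block_centre (a point): grip point in the black terminal block on the loose copper plate (about 0.25 kg), over the plate's middle, 30 mm above its underside; z up, y along the long side of plate and block. Block 18 (x) x 50 (y) mm, its top 40 mm above the plate's underside: grip it across its 18 mm. Seated, this point is 65 mm above the bench
- plate_hole0 (a point): hole of the terminal plate at y = +44 mm, at the underside; 11 mm wide, right through
- plate_hole1 (a point): hole of the terminal plate at y = -44 mm, at the underside
- terminal_plate: the copper terminal plate, 64 (x) x 112 (y) x 6 mm, with two through holes at x = 0, y = +-44 mm; origin at the centre of its underside; goes on either way round
- handle_centre (a point): centre of the steel bar of the bridge handle on the loose blue cover (about 0.35 kg), 47 mm above the cover's underside; z up, x along the bar, y along the cover's long side. The bar is 14 mm wide (y) and 14 mm high, free for 70 mm between its legs. With the cover 15 mm above the posts this point is 113 mm above the bench
- cover_hole_a (a point): corner hole of the cover at x = +43, y = +68 mm, at the underside
- cover_hole_b (a point): corner hole diagonally opposite, at x = -43, y = -68 mm, at the underside
- cover: the blue cover, 110 (x) x 160 (y) x 6 mm, origin at the centre of its underside: a window of 51 x 85 mm in the middle under the bar (the terminal block can stand in it) and four 12 mm through holes at x = +-43, y = +-68 mm. Either way round fits
- beaker: clear glass beaker, 54 mm wide and 66 mm high, beyond the housing; origin at its foot; leave alone
- timer: white bench timer, 38 x 64 x 62 mm, beyond the housing; origin at its foot; leave alone
- steel_vessel: upright steel pressure vessel, 70 mm wide and 148 mm high, beyond and to the left of the housing; origin at its foot; leave alone
Not all that is in view belongs to the job. Of the things that look like the housing, the larger one is meant.

How it is judged:
By the outcome, as a careful person would: the job done as asked, in the order asked, and still so for the second after the job is handed in, while the arm keeps its last pose, push and grip.
It also fails if it takes over 61 s, if anything falls off the work surface, if the arm or the gripper's body presses on something with over 40 N, if the wrist force passes 120 N, or if a joint passes its speed limit or range.

## Working session

There is one attempt and no reset: what is moved stays moved. The work goes in short steps, Python scripts to look and compute and a tool call to move; the robot and the scene stay as the last step left them, time stands still between calls to the robot, and variables do not carry over. Pictures are saved under pics/ and viewed, at most 10 in all, crops included, and the job is handed in when it is done.

Besides the shell and the picture viewer there is one more tool, called after "Emit:" by a JSON object that holds its "method" and its "body". move_arm: Moves the arm, as the interface text tells. Shifts and turns lie within -1 to 1; 1 stands for 500 mm of shift or 180 degrees of turn. Its arguments: {"type":"object","properties":{"moves":{"type":"array","items":{"type":"number"}},"fingers":{"type":"number"},"squeeze":{"type":"number"}},"required":["moves"]}

```bash
mkdir -p pics; python3 - <<'E'
from workcell import robot
import cv2,numpy as np
s=robot.sense();print(s['t'],s['tcp_pos'],s['tool_rot'],s['width'])
ims=[]
for c in ['top','side']:
    im=robot.grab_frame(c);cv2.imwrite(f'pics/{c}0.png',im)
    p=robot.camera_params(c);print(c,p['vfov'],p['cx'],p['cy'],np.round(p['world_from_camera'],4).tolist())
for th in ['housing','terminal_plate','cover','pin0','pin1','thread_a','plate_hole0','cover_hole_a','block_centre','handle_centre','beaker','timer','steel_vessel']:
    for r in robot.search_frame('top',th)[:5]: print(th,np.round(r['centre'],4),round(r['score'],2))
E
```

```text
0.0 [0.15858911 0.52628823 0.23075642] [-1.43979206e-04  1.45868626e-01  9.89303791e-01 -5.76758479e-04] 1.0063123233989975
top 48.05471871309442 309.22920510151835 247.3384573790533 [[0.0031, -0.9952, 0.0976, 0.3942], [-1.0, -0.0035, -0.0038, 0.0081], [0.0042, -0.0976, -0.9952, 1.2538], [0.0, 0.0, 0.0, 1.0]]
side 51.77026417047484 319.7427483763426 239.9864849144195 [[0.9447, -0.1893, 0.2677, 0.1993], [-0.3275, -0.5864, 0.7409, -0.9501], [0.0168, -0.7876, -0.616, 0.8581], [0.0, 0.0, 0.0, 1.0]]
housing [0.3431 0.2311 0.0263] 0.9
housing [0.5082 0.0114 0.0344] 0.8
housing [ 0.5027 -0.3056  0.0057] 0.59
terminal_plate [ 0.502  -0.3102  0.0069] 0.65
terminal_plate [0.5085 0.0096 0.0384] 0.46
cover [0.5237 0.2873 0.0061] 0.8
pin0 [0.3431 0.2289 0.0248] 0.85
pin0 [0.5071 0.0053 0.0346] 0.63
pin1 [0.3431 0.2289 0.0248] 0.85
pin1 [0.5071 0.0053 0.0346] 0.63
thread_a [0.5095 0.0137 0.0388] 0.74
thread_a [0.3432 0.2299 0.0257] 0.64
plate_hole0 [ 0.5018 -0.309   0.0094] 0.76
cover_hole_a [0.523 0.287 0.005] 0.9
block_centre [ 0.4994 -0.3108  0.003 ] 0.86
handle_centre [0.5093 0.0079 0.0369] 0.63
handle_centre [ 0.5029 -0.3049  0.008 ] 0.43
beaker [ 0.7071 -0.0389  0.027 ] 0.84
timer [ 0.6893 -0.1612  0.0437] 0.88
steel_vessel [0.6739 0.0889 0.1236] 0.66
```

View pics/top0.png

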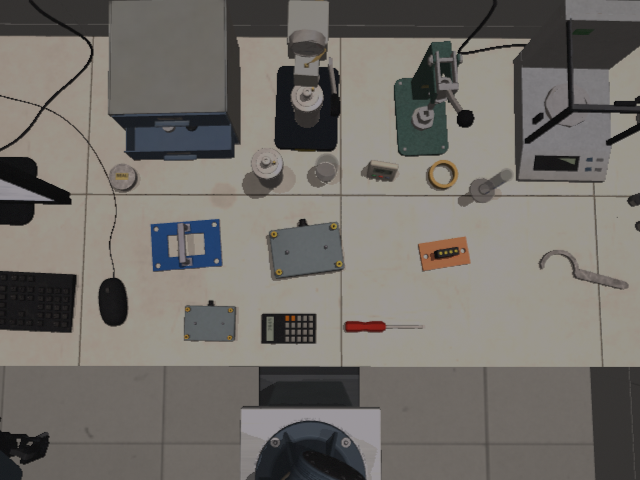

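View pics/side0.png

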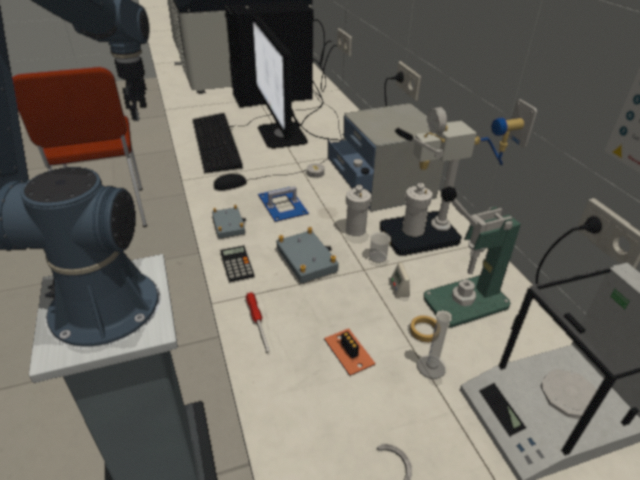

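Look-alikes: the grey boxes at top-view pixels (306,250) and (210,323). The one at (306,250) is about 75x50 px (about 165x110 mm), so it is the larger and fits the description; the other is about 50 px long. Orange plate with the black block is at (444,253), blue cover at (186,245). I'll measure these and confirm the housing in a crop.

```bash
cat > h.py <<'E'
from workcell import robot
import cv2,numpy as np
def P(c):
    p=robot.camera_params(c);f=240/np.tan(np.radians(p['vfov']/2));return f,p['cx'],p['cy'],np.array(p['world_from_camera'])
def world(par,uv,z):
    f,cx,cy,T=par;d=T[:3,:3]@np.array([(uv[0]-cx)/f,(uv[1]-cy)/f,1.]);o=T[:3,3];return (o+d*(z-o[2])/d[2])
def pix(par,X):
    f,cx,cy,T=par;q=T[:3,:3].T@(np.asarray(X)-T[:3,3]);return np.array([f*q[0]/q[2]+cx,f*q[1]/q[2]+cy])
def blobs(mask,amin):
    n,l,st,c=cv2.connectedComponentsWithStats(mask.astype(np.uint8));return [(c[i],st[i,4],st[i,:4]) for i in range(1,n) if st[i,4]>=amin]
E
python3 - <<'E'
from h import *
im=cv2.imread('pics/top0.png');par=P('top');hsv=cv2.cvtColor(im,cv2.COLOR_BGR2HSV)
H,S,V=[hsv[...,i] for i in range(3)]
for nm,m,z,box in [('plate',(H<20)&(S>100)&(V>120),.006,(400,220,490,290)),('cover',(H>100)&(H<125)&(S>130),.006,(140,205,235,285))]:
    mm=np.zeros_like(m);x0,y0,x1,y1=box;mm[y0:y1,x0:x1]=m[y0:y1,x0:x1]
    r=cv2.minAreaRect(np.argwhere(mm)[:,::-1].astype(np.float32));b=cv2.boxPoints(r)
    w=np.array([world(par,p,z) for p in b]);e=[w[1]-w[0],w[2]-w[1]];l=max(e,key=np.linalg.norm)
    print(nm,w.mean(0).round(4),[np.linalg.norm(a).round(4) for a in e],'long axis deg',np.degrees(np.arctan2(l[1],l[0])).round(1))
m=(H>15)&(H<40)&(S>110)&(V>90);mm=np.zeros_like(m);mm[210:290,255:355]=m[210:290,255:355]
for c,a,_ in blobs(mm,4): print('post',c.round(1),a,world(par,c,.051).round(4))
cv2.imwrite('pics/crop1.png',cv2.resize(im[210:350,140:360],None,fx=3.6,fy=3.6,interpolation=cv2.INTER_CUBIC))
E
```

```text
plate [ 0.5044 -0.3107  0.006 ] [np.float64(0.1113), np.float64(0.0634)] long axis deg -80.7
cover [0.5221 0.2913 0.006 ] [np.float64(0.1605), np.float64(0.1084)] long axis deg -85.2
post [333.5 225.8] 25 [ 0.5611 -0.0511  0.051 ]
post [273.6 233.7] 26 [0.5426 0.0837 0.051 ]
post [338.5 263.5] 30 [ 0.476  -0.0621  0.051 ]
post [278.6 271.6] 28 [0.4573 0.0717 0.051 ]
```

View pics/crop1.png

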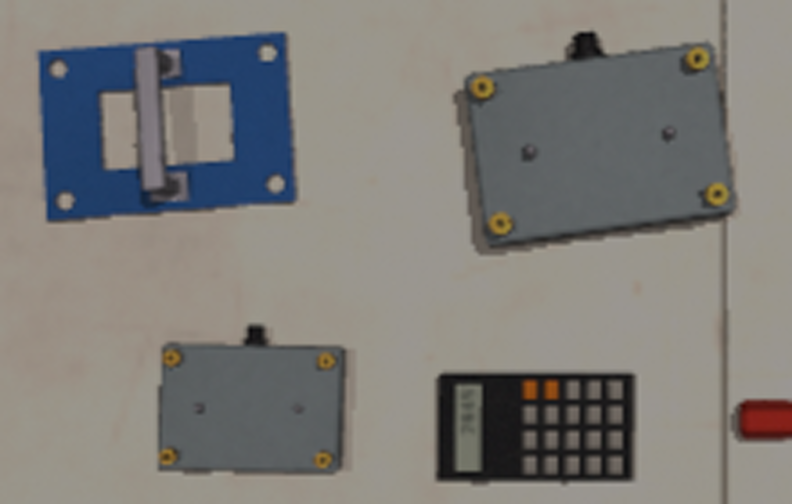

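The crop confirms it: upper right is the larger housing with posts at 136x86 mm spacing; the smaller decoy is lower left. The blue cover lies upper left with its bar running vertically in the picture. Now I'll move towards the plate.

Emit:
{"method": "move_arm", "body": {"moves": [-0.8, -1, 0, 0.3, -0.8, -1, 0, 0.3, -0.8, -1, 0, 0.3, -0.8, -1, 0, 0.3, -0.8, -1, 0, 0.3, -0.8, -1, 0, 0.3, -0.8, -1, 0, 0.3, -0.8, -1, 0, 0.3], "fingers": 0.6}}

```text
t: 1.42
tcp_pos: [0.2831, 0.2155, 0.2315]
tool_rot: [0.0, 0.582, 0.813, 0.0]
wrist_force: [1.8, 0.4, -0.1]
width: 0.6
grasp_force: 0.0
```

```bash
cat >> h.py <<'E'
from scipy.spatial.transform import Rotation as Ro
def go(x,y,z,yaw):
    """numbers for a move to TCP x,y,z with tool y along yaw (deg, mod 180)"""
    s=robot.sense();w,a,b,c=s['tool_rot'];R=Ro.from_quat([a,b,c,w]).as_matrix();p=np.array(s['tcp_pos'])
    d=R.T@(np.array([x,y,z])-p);cur=np.degrees(np.arctan2(R[1,1],R[0,1]));t=-((yaw-cur+90)%180-90)
    print('t',round(s['t'],2),'tcp',p.round(4),'yaw',cur.round(2),'tilt',np.degrees(np.arccos(-R[2,2])).round(2),'w',round(s['width'],3),'gf',round(s['grasp_force'],1),'F',np.round(s['wrist_force'],1),'q6',round(s['joint_positions'][5],2))
    print('SHIFT',(d/.5).round(4),'TURN',round(t/180,4),'dist mm',(np.linalg.norm(d)*1e3).round(1),'deg',round(t,2))
E
python3 -c "
from h import *
go(.5044,-.3107,.2,9.3)"
```

```text
t 1.42 tcp [0.2831 0.2155 0.2315] yaw 18.86 tilt 0.05 w 0.6 gf 0.0 F [ 1.8  0.4 -0.1] q6 0.19
SHIFT [-1.139   0.0786  0.063 ] TURN 0.0531 dist mm 571.7 deg 9.56
```

Emit:
{"method": "move_arm", "body": {"moves": [-1, 0.07, 0.05, 0.053, -1, 0.07, 0.05, 0.053, -1, 0.07, 0.05, 0.053, -1, 0.07, 0.05, 0.053, -1, 0.07, 0.05, 0.053, -1, 0.07, 0.05, 0.053, -1, 0.07, 0.05, 0.053, -1, 0.07, 0.05, 0.053]}}

```text
t: 2.08
tcp_pos: [0.4146, -0.091, 0.2148]
tool_rot: [0.0, 0.645, 0.764, 0.0]
wrist_force: [0.3, 1.9, 0.2]
width: 0.601
grasp_force: 0.0
```

```bash
python3 -c "
from h import *
go(.5044,-.3107,.2,9.3)"
```

```text
t 2.08 tcp [ 0.4146 -0.091   0.2148] yaw 9.65 tilt 0.04 w 0.601 gf 0.0 F [0.3 1.9 0.2] q6 -0.49
SHIFT [-0.4632  0.1033  0.0298] TURN 0.0019 dist mm 237.8 deg 0.35
```

Emit:
{"method": "move_arm", "body": {"moves": [-0.463, 0.103, 0.03, 0.002, -0.463, 0.103, 0.03, 0.002, -0.463, 0.103, 0.03, 0.002, -0.463, 0.103, 0.03, 0.002, -0.463, 0.103, 0.03, 0.002, -0.463, 0.103, 0.03, 0.002, -0.463, 0.103, 0.03, 0.002, -0.463, 0.103, 0.03, 0.002]}}

```text
t: 2.75
tcp_pos: [0.5038, -0.3091, 0.199]
tool_rot: [-0.0, 0.648, 0.762, -0.0]
wrist_force: [-0.8, -0.9, -1.1]
width: 0.601
grasp_force: 0.0
```

```bash
python3 - <<'E'
from h import *
go(.5044,-.3107,.1,9.3)
par=P('wrist');im=robot.grab_frame('wrist');cv2.imwrite('pics/w1.png',im)
np.save('w1.npy',par[3]);print(par[:3],par[3].round(4).tolist())
for t in ['plate_hole0','block_centre','terminal_plate']:
    for r in robot.search_frame('wrist',t)[:3]: print(t,np.round(r['centre'],4),round(r['score'],2))
E
```

```text
t 2.75 tcp [ 0.5038 -0.3091  0.199 ] yaw 9.23 tilt 0.05 w 0.601 gf 0.0 F [-0.8 -0.9 -1.1] q6 -0.79
SHIFT [-0.0035  0.0008  0.1979] TURN -0.0004 dist mm 99.0 deg -0.07
(np.float64(408.5396738335456), 320.1009921367077, 235.95030387154804) [[0.9871, 0.1539, 0.0448, 0.4909], [0.1603, -0.9464, -0.2805, -0.238], [-0.0008, 0.284, -0.9588, 0.3417], [0.0, 0.0, 0.0, 1.0]]
plate_hole0 [ 0.4997 -0.2991  0.0084] 0.89
block_centre [ 0.4983 -0.3078  0.0056] 0.93
terminal_plate [ 0.4974 -0.304   0.0055] 0.94
```

View pics/w1.png

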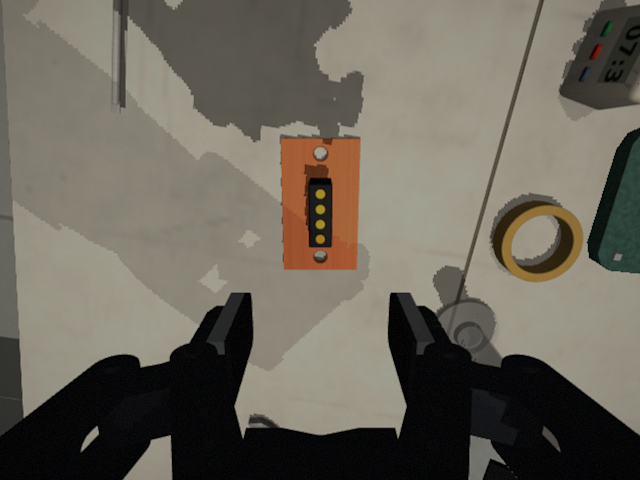

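The wrist view shows the orange plate spanning (281–360, 137–269), its block at (308–332, 178–247) and holes at (320,154) and (320,256), with the axes aligned to the fingers.

```bash
python3 - <<'E'
from h import *
im=cv2.imread('pics/w1.png');par=P('wrist')
hsv=cv2.cvtColor(im,cv2.COLOR_BGR2HSV);H,S,V=[hsv[...,i] for i in range(3)]
m=(H<18)&(S>120);mm=np.zeros(m.shape,np.uint8);mm[125:280,270:370]=m[125:280,270:370]
# holes: bright blobs inside plate
n=((S<70)&(V>100));nn=np.zeros(m.shape,bool);nn[140:170,305:335]=n[140:170,305:335];nn[249:263,305:335]=n[249:263,305:335]
hw=[]
for c,a,b in blobs(nn,10): hw.append(world(par,c,.003));print('hole',c.round(1),a,b,hw[-1].round(4))
q=max(cv2.findContours(mm,cv2.RETR_EXTERNAL,cv2.CHAIN_APPROX_NONE)[0],key=cv2.contourArea)
w=np.array([world(par,p,.006)[:2] for p in q[:,0]],np.float32)
r=cv2.minAreaRect(w*1000);b=cv2.boxPoints(r);print('rect',r)
E
```

```text
hole [319.8 152.3] 116 [314 147  13  12] [ 0.4951 -0.2652  0.003 ]
hole [319.7 253.8] 59 [314 251  12   7] [ 0.5092 -0.3517  0.003 ]
rect ((502.218994140625, -309.25042724609375), (64.08809661865234, 112.4175796508789), 9.312065124511719)
```

```bash
python3 -c "
from h import *
go(.5022,-.3093,.0115,9.3)"
```

```text
t 2.95 tcp [ 0.5038 -0.3072  0.2   ] yaw 9.38 tilt 0.0 w 0.597 gf 0.0 F [-0.5 -1.4 -0.2] q6 -0.79
SHIFT [-0.0037 -0.0039  0.377 ] TURN 0.0004 dist mm 188.5 deg 0.08
```

Emit:
{"method": "move_arm", "body": {"moves": [-0.004, -0.004, 0.377, 0, -0.004, -0.004, 0.377, 0, -0.004, -0.004, 0.377, 0, -0.004, -0.004, 0.377, 0, -0.004, -0.004, 0.377, 0, -0.004, -0.004, 0.377, 0, -0.004, -0.004, 0.377, 0, -0.004, -0.004, 0.377, 0]}}

```text
t: 3.62
tcp_pos: [0.5034, -0.3108, 0.0133]
tool_rot: [0.001, 0.647, 0.762, 0.0]
wrist_force: [0.3, -0.6, 0.4]
width: 0.6
grasp_force: 0.0
```

```bash
python3 - <<'E'
from h import *
go(.5022,-.3093,.0115,9.3)
im=robot.grab_frame('wrist');cv2.imwrite('pics/w2.png',im)
go(.5022,-.3093,.0115,9.3)
E
```

```text
t 3.62 tcp [ 0.5034 -0.3108  0.0133] yaw 9.36 tilt 0.16 w 0.6 gf 0.0 F [ 0.3 -0.6  0.4] q6 -0.8
SHIFT [ 0.0033 -0.0019  0.0036] TURN 0.0003 dist mm 2.6 deg 0.06
t 3.67 tcp [ 0.5035 -0.311   0.0136] yaw 9.35 tilt 0.2 w 0.603 gf 0.0 F [-0.1 -0.6 -0.5] q6 -0.8
SHIFT [ 0.0038 -0.0021  0.0041] TURN 0.0003 dist mm 3.0 deg 0.05
```

View pics/w2.png

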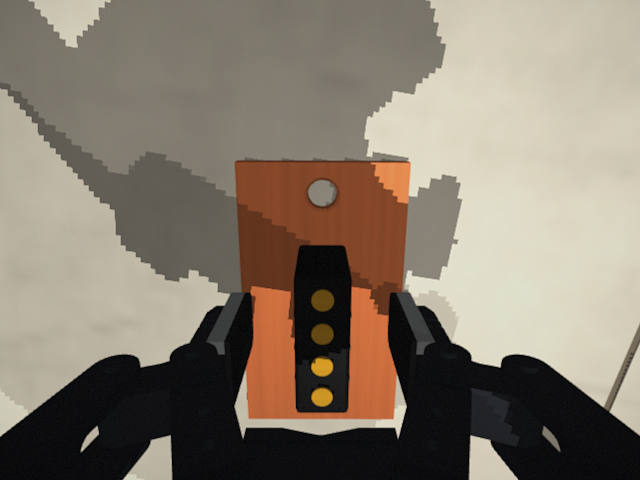

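Block (295–350, 246–412) sits midway between the pads at columns 252 and 390. Closing.

Emit:
{"method": "move_arm", "body": {"moves": [0, 0, 0.003, 0, 0, 0, 0.003, 0, 0, 0, 0.003, 0, 0, 0, 0.003, 0, 0, 0, 0.003, 0, 0, 0, 0.003, 0, 0, 0, 0.003, 0, 0, 0, 0.003, 0], "fingers": 0, "squeeze": 60}}

```text
t: 4.33
tcp_pos: [0.5029, -0.3109, 0.0109]
tool_rot: [0.001, 0.647, 0.762, 0.0]
wrist_force: [-0.4, 0.4, 7.9]
width: 0.202
grasp_force: 60.1
```

Emit:
{"method": "move_arm", "body": {"moves": [0, 0, -0.04, 0, 0, 0, -0.12, 0, 0, 0, -0.2, 0, 0, 0, -0.28, 0, 0, 0, -0.34, 0, 0, 0, -0.38, 0, 0, 0, -0.38, 0, 0, 0, -0.38, 0]}}

```text
t: 5.0
tcp_pos: [0.5024, -0.3105, 0.2003]
tool_rot: [0.001, 0.647, 0.762, 0.0]
wrist_force: [-0.4, 0.1, -2.1]
width: 0.199
grasp_force: 59.2
```

```bash
python3 - <<'E'
from h import *
for i in range(3):
    go(.509,.0106,.2,7.9)
    im=robot.grab_frame('wrist')
cv2.imwrite('pics/w3.png',im)
E
```

```text
t 5.0 tcp [ 0.5024 -0.3105  0.2003] yaw 9.32 tilt 0.09 w 0.199 gf 59.2 F [-0.4  0.1 -2.1] q6 -0.8
SHIFT [6.317e-01 1.171e-01 1.000e-04] TURN 0.0079 dist mm 321.2 deg 1.42
t 5.05 tcp [ 0.5019 -0.3102  0.1989] yaw 9.32 tilt 0.06 w 0.196 gf 59.2 F [ 0.4 -0.6 -2.2] q6 -0.8
SHIFT [ 0.6308  0.118  -0.0018] TURN 0.0079 dist mm 320.9 deg 1.42
t 5.1 tcp [ 0.5016 -0.31    0.1982] yaw 9.32 tilt 0.14 w 0.2 gf 59.2 F [ 0.4  0.7 -2.6] q6 -0.8
SHIFT [ 0.6304  0.1184 -0.0027] TURN 0.0079 dist mm 320.7 deg 1.42
```

View pics/w3.png

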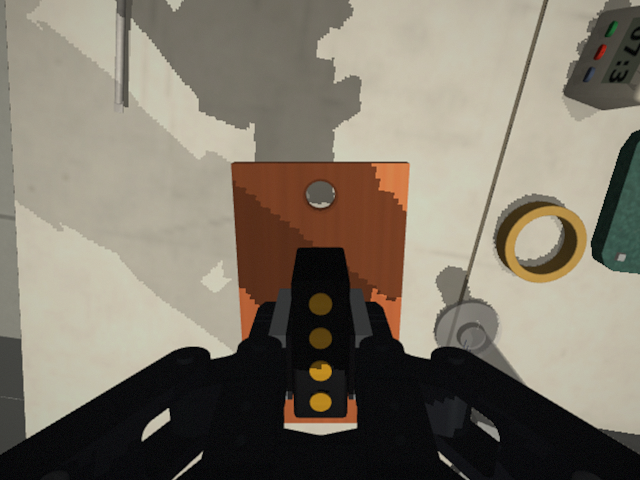

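The plate is held squarely: front edge at row 162 (columns 232–409), front hole at (320,194). Next I'll view the pins and far posts from above, with the plate in hand.

```bash
python3 - <<'E'
from h import *
go(.5201,-.0696,.26,7.9)
im=cv2.imread('pics/w3.png');par=P('wrist');s=robot.sense()
hsv=cv2.cvtColor(im,cv2.COLOR_BGR2HSV);H,S,V=[hsv[...,i] for i in range(3)]
m=((H<18)&(S>120)).astype(np.uint8)
# express in camera->tool frame using tcp measured
w,a,b,c=s['tool_rot'];R=Ro.from_quat([a,b,c,w]).as_matrix();p=np.array(s['tcp_pos'])
zt=p[2]-.0113
T=lambda uv,z:(R.T@(world(par,uv,z)-p))*1e3
rows=[(r,np.flatnonzero(m[r,215:425])+215) for r in (170,185,220,240)]
for r,c_ in rows: print(r,c_.min(),c_.max(),T((c_.min(),r),zt+.006).round(2),T((c_.max()+1,r),zt+.006).round(2))
for x in (250,290,350,390):
    r0=np.flatnonzero(m[140:200,x])[0]+140;print('edge',x,r0,T((x,r0),zt+.006).round(2))
hm=(m==0);k=np.zeros(hm.shape,bool);k[172:218,295:345]=hm[172:218,295:345]
for c_,a_,b_ in blobs(k,100): print('hole',c_,a_,b_,T(c_,zt+.006).round(2),T(c_,zt+.003).round(2))
Tt=np.eye(4);Tt[:3,:3]=R;Tt[:3,3]=p
print(np.round(np.linalg.inv(Tt)@par[3],4).tolist())
E
```

```text
t 5.15 tcp [ 0.5016 -0.31    0.1979] yaw 9.32 tilt 0.17 w 0.201 gf 59.2 F [ 0.3  0.4 -2. ] q6 -0.8
SHIFT [ 0.4688  0.1141 -0.1234] TURN 0.0079 dist mm 249.0 deg 1.42
170 232 408 [ 53.22 -33.29   5.48] [53.23 30.58  5.35]
185 233 407 [ 47.78 -33.26   5.47] [47.79 30.55  5.34]
220 235 405 [ 34.62 -33.31   5.44] [34.64 30.6   5.31]
240 236 404 [ 26.8  -33.39   5.42] [26.83 30.68  5.29]
edge 250 162 [ 56.08 -26.65   5.47]
edge 290 162 [ 56.08 -12.29   5.44]
edge 350 162 [56.08  9.24  5.4 ]
edge 390 162 [56.09 23.59  5.37]
hole [319.97476341 194.19400631] 634 [305 181  30  27] [44.39 -1.53  5.39] [43.82 -1.54  8.39]
[[-0.0002, -0.9586, -0.2847, 0.0724], [1.0, -0.0001, -0.0002, -0.0015], [0.0001, -0.2847, 0.9586, -0.1427], [0.0, 0.0, 0.0, 1.0]]
```

Emit:
{"method": "move_arm", "body": {"moves": [0.469, 0.114, -0.123, 0.008, 0.469, 0.114, -0.123, 0.008, 0.469, 0.114, -0.123, 0.008, 0.469, 0.114, -0.123, 0.008, 0.469, 0.114, -0.123, 0.008, 0.469, 0.114, -0.123, 0.008, 0.469, 0.114, -0.123, 0.008, 0.469, 0.114, -0.123, 0.008]}}

```text
t: 5.82
tcp_pos: [0.5205, -0.0681, 0.2605]
tool_rot: [-0.0, 0.656, 0.755, -0.0]
wrist_force: [0.9, 0.3, -1.1]
width: 0.198
grasp_force: 59.2
```

```bash
python3 - <<'E'
from h import *
for i in range(3): robot.grab_frame('wrist')
s=robot.sense();par=P('wrist')
go(.5201,-.0696,.26,7.9)
im=robot.grab_frame('wrist')
cv2.imwrite('pics/w4.png',im)
w,a,b,c=s['tool_rot'];np.savez('w4.npz',f=par[:3],T=par[3],q=[a,b,c,w],p=s['tcp_pos'])
s=robot.sense();print(s['tcp_pos'],s['tool_rot'])
E
```

```text
t 5.97 tcp [ 0.5202 -0.0706  0.2601] yaw 7.84 tilt 0.11 w 0.2 gf 59.2 F [ 0.4 -0.  -2. ] q6 -0.36
SHIFT [0.002  0.     0.0002] TURN -0.0003 dist mm 1.0 deg -0.06
[ 0.52022741 -0.07083934  0.26020633] [-7.09212484e-04  6.57342951e-01  7.53591074e-01 -4.85553896e-04]
```

View pics/w4.png

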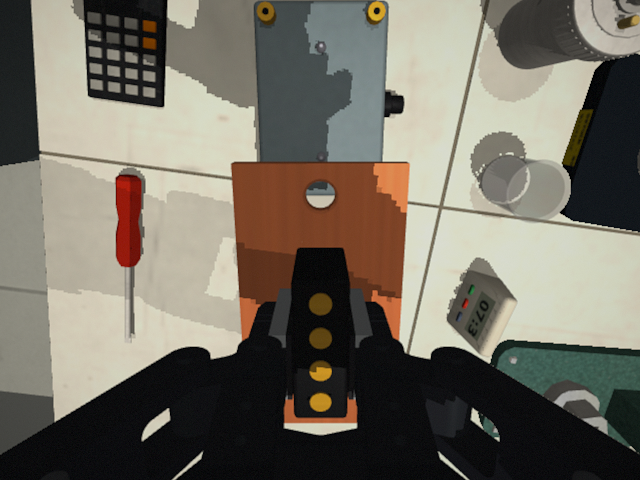

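Far posts at (265,12) and (376,11), pins at (320,46) and (321,157), plate in hand below them. Now the positions in the tool frame.

```bash
python3 - <<'E'
from h import *
im=cv2.imread('pics/w4.png');d=np.load('w4.npz');par=(*d['f'],d['T']);R=Ro.from_quat(d['q']).as_matrix();p=d['p']
hsv=cv2.cvtColor(im,cv2.COLOR_BGR2HSV);H,S,V=[hsv[...,i] for i in range(3)]
T=lambda uv,z:(R.T@(world(par,uv,z)-p))*1e3
m=(H>15)&(H<40)&(S>110)&(V>90);k=np.zeros(m.shape,bool);k[0:40,245:395]=m[0:40,245:395]
dark=np.zeros(m.shape,bool);dark[0:30,250:280]=V[0:30,250:280]<45;dark[0:30,362:390]=V[0:30,362:390]<45
for c,a,b in blobs(k,20): print('post',c.round(1),a,b,T(c,.051).round(2))
for c,a,b in blobs(dark,3): print('thread',c.round(1),a,b,T(c,.051).round(2))
for y,x in((46,320),(156,320)):
    print(V[y-7:y+8,x-8:x+9])
E
```

```text
post [265.   10.8] 230 [257   1  17  20] [149.23 -44.05 209.24]
post [376.2  10.8] 264 [367   1  19  21] [149.13  41.75 209.09]
thread [265.1  10.6] 27 [263   8   5   6] [149.34 -44.02 209.24]
thread [376.3  10.5] 24 [374   8   5   6] [149.35  41.83 209.09]
[[131 135 133 133 136 134 135 135 134 132 133 133 132 132 134 133 134]
 [132 134 133 123 117 123 111 130 135 133 134 134 134 135 133 133 132]
 [132 134 135 124 123 116  79  98 104 102 103 102 118 136 133 134 135]
 [132 135 136 136 139 118  69  70  73  73  73  71 102 137 134 135 134]
 [132 134 136 125 107  93  68  83 107 118  99  81  91 123 136 135 135]
 [134 134 130 106  69  67  73 112 163 176 144  86  82 108 138 134 137]
 [133 133 122  85  68  68  74 135 192 197 167 101  88  97 127 135 135]
 [134 134 117  68  63  70  75 123 172 179 153 105  92  91 118 137 132]
 [134 138 116  56  55  69  77  97 123 133 119  99  94  93 117 137 135]
 [132 135 120  92  84  69  79  88  94  99 100  99  92  95 120 137 135]
 [133 134 127 117  99  65  77  86  93  96  96  93  88 102 131 136 133]
 [133 135 128 115 102  71  73  83  87  91  93  88  84 111 138
[... 589 characters left out ...]
 76  76  76  70  70  74  76  77  78  72  71  75  76  73 111]
 [ 77  75  76  77  72  66  70  75  78  80  76  74  72  72  77  74 110]
 [ 75  75  77  77  71  62  70  79  91  94  84  75  68  68  74  96 135]
 [ 75  76  75  76  68  59  66  82 102 107  96  75  65  64  72 112 149]
 [ 76  75  77  72  58  56  61  78  98 106  90  69  65  66  73 113 148]
 [ 76  77  77  75  68  63  56  64  77  80  71  60  61  71  75 112 149]
 [ 77  79  78  79  80  73  63  57  55  57  56  59  68  77  78 113 151]
 [ 70  71  71  71  72  70  67  64  61  62  63  67  69  72  70  90 113]
 [ 67  66  67  68  68  69  69  70  67  70  71  72  72  74  71  73  78]
 [106 106 107 108 108 107 108 109 108 106 108 107 108 107 107 108 109]]
```

Emit:
{"method": "move_arm", "body": {"moves": [0.08, 0.001, 0, 0, 0.1625, 0.001, 0.02, 0, 0.1625, 0.001, 0.1, 0, 0.1625, 0.001, 0.18, 0, 0.1625, 0.001, 0.26, 0, 0.1625, 0.001, 0.33, 0, 0.1625, 0.001, 0.37, 0, 0.1625, 0.001, 0.37, 0]}}

```text
t: 6.68
tcp_pos: [0.5073, 0.0098, 0.0719]
tool_rot: [-0.003, 0.657, 0.753, -0.002]
wrist_force: [-0.6, 0.9, -2.5]
width: 0.197
grasp_force: 59.0
```

```bash
python3 - <<'E'
from h import *
for i in range(4): robot.grab_frame('wrist')
s=robot.sense();par=P('wrist')
go(.509,.0106,.0465,7.9)
im=robot.grab_frame('wrist')
cv2.imwrite('pics/w5.png',cv2.resize(im[0:240,200:440],None,fx=2.4,fy=2.4,interpolation=cv2.INTER_CUBIC));cv2.imwrite('pics/w5f.png',im)
w,a,b,c=s['tool_rot'];np.savez('w5.npz',f=par[:3],T=par[3],q=[a,b,c,w],p=s['tcp_pos'])
E
```

```text
t 6.88 tcp [0.5109 0.0102 0.0777] yaw 7.84 tilt 0.13 w 0.2 gf 59.0 F [ 0.4  0.2 -2.2] q6 -0.21
SHIFT [ 0.0014 -0.0039  0.0623] TURN -0.0003 dist mm 31.2 deg -0.06
```

View pics/w5.png

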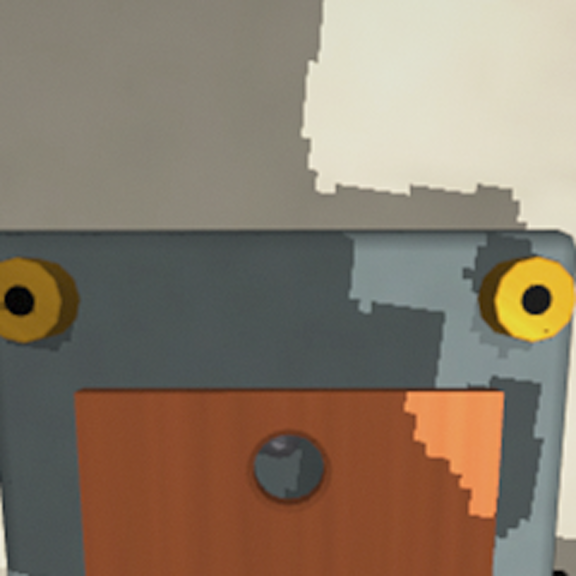

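Threads at crop (18,300) and (537,300), plate hole at (289,467) with the pin tip visible inside it near (281,443). Checking the remaining offset.

```bash
python3 - <<'E'
from h import *
im=cv2.imread('pics/w5f.png');d=np.load('w5.npz');par=(*d['f'],d['T']);R=Ro.from_quat(d['q']).as_matrix();p=d['p']
hsv=cv2.cvtColor(im,cv2.COLOR_BGR2HSV);H,S,V=[hsv[...,i] for i in range(3)]
T=lambda uv,z:(R.T@(world(par,uv,z)-p))*1e3
dark=np.zeros(V.shape,bool);dark[110:140,200:220]=V[110:140,200:220]<45;dark[110:140,410:436]=V[110:140,410:436]<45
for c,a,b in blobs(dark,20): print('thread',c.round(1),a,b,T(c,.051).round(2))
zt=p[2]-.0113
m=((H<18)&(S>120)).astype(np.uint8)
for r in (170,185,220):
    c_=np.flatnonzero(m[r,215:425])+215; print(r,T((c_.min(),r),zt+.006).round(2),T((c_.max()+1,r),zt+.006).round(2))
print('edge',[T((x,np.flatnonzero(m[140:200,x])[0]+140),zt+.006).round(2)[0] for x in(250,290,350,390)])
# predicted pin tip if centred vs seen
X=p+R@np.array([44.1,-1.4,0])/1e3;X[2]=.049;print('pin tip predicted px',pix(par,X))
print(V[178:208,304:338:1])
E
```

```text
thread [423.  124.6] 101 [418 119  11  12] [68.49 39.73 26.71]
thread [207.5 125. ] 111 [202 120  12  11] [ 68.34 -46.5   26.52]
170 [ 53.19 -33.21   5.2 ] [53.16 30.98  5.34]
185 [ 47.75 -33.54   5.2 ] [47.71 30.95  5.35]
220 [ 34.6  -33.24   5.21] [34.55 30.65  5.35]
edge [np.float64(56.04), np.float64(56.03), np.float64(56.02), np.float64(56.02)]
pin tip predicted px [320.08371483 184.37354037]
[[136 135 136 ... 136 134 136]
 [137 136 135 ... 135 136 135]
 [135 135 136 ... 136 135 136]
 ...
 [131 128 120 ... 126 134 136]
 [134 132 123 ... 132 134 133]
 [131 133 129 ... 134 133 133]]
```

Emit:
{"method": "move_arm", "body": {"moves": [0.0007, -0.0038, 0, 0, 0.0007, -0.0038, 0.005, 0, 0.0007, -0.0038, 0.01, 0, 0.0007, -0.0038, 0.015, 0, 0.0007, -0.0038, 0.02, 0, 0.0007, -0.0038, 0.022, 0, 0.0007, -0.0038, 0.022, 0, 0.0007, -0.0038, 0.022, 0]}}

```text
t: 7.6
tcp_pos: [0.508, 0.0108, 0.0651]
tool_rot: [-0.0, 0.657, 0.754, -0.0]
wrist_force: [0.2, -0.1, -2.0]
width: 0.195
grasp_force: 59.0
```

```bash
cat > m6.py <<'E'
from h import *
for k in range(3):
    for i in range(3): robot.grab_frame('wrist')
    s=robot.sense();par=P('wrist');w,a,b,c=s['tool_rot'];R=Ro.from_quat([a,b,c,w]).as_matrix();p=np.array(s['tcp_pos'])
    im=robot.grab_frame('wrist');cv2.imwrite('pics/w6f.png',im)
    hsv=cv2.cvtColor(im,cv2.COLOR_BGR2HSV);H,S,V=[hsv[...,i] for i in range(3)]
    T=lambda uv,z:(R.T@(world(par,uv,z)-p))*1e3
    dark=np.zeros(V.shape,bool);dark[100:145,190:228]=V[100:145,190:228]<45;dark[100:145,408:446]=V[100:145,408:446]<45
    B=[x for x in blobs(dark,40)];print([ (c.round(1).tolist(),T(c,.051).round(2).tolist()) for c,_,_ in B],np.mean([T(c,.051) for c,_,_ in B],0).round(2),'want 68.05,-1.3')
    go(.509,.0106,.0463,7.9)
E
python3 m6.py
```

```text
[([206.7, 128.5], [67.36, -43.64, 14.25]), ([438.8, 128.4], [67.4, 42.61, 14.26])] [67.38 -0.52 14.26] want 68.05,-1.3
t 7.8 tcp [0.508  0.0108 0.0653] yaw 7.89 tilt 0.01 w 0.201 gf 59.0 F [-0.8  0.7 -2.1] q6 -0.21
SHIFT [-0.0007  0.0018  0.0379] TURN -0.0001 dist mm 19.0 deg -0.01
[([206.8, 128.5], [67.4, -43.62, 14.24]), ([438.7, 128.4], [67.43, 42.58, 14.25])] [67.42 -0.52 14.25] want 68.05,-1.3
t 8.0 tcp [0.508  0.0108 0.0652] yaw 7.89 tilt 0.01 w 0.198 gf 59.0 F [ 0.6 -0.5 -2.6] q6 -0.21
SHIFT [-0.0006  0.0019  0.0379] TURN -0.0001 dist mm 19.0 deg -0.01
[([206.9, 128.5], [67.4, -43.59, 14.21]), ([438.7, 128.4], [67.43, 42.56, 14.21])] [67.41 -0.51 14.21] want 68.05,-1.3
t 8.2 tcp [0.508  0.0108 0.0652] yaw 7.88 tilt 0.0 w 0.201 gf 59.0 F [-0.3 -0.  -1.3] q6 -0.21
SHIFT [-0.0006  0.0019  0.0378] TURN -0.0001 dist mm 18.9 deg -0.02
```

Emit:
{"method": "move_arm", "body": {"moves": [-0.0013, 0.0016, 0, 0, -0.0013, 0.0016, 0, 0, -0.0013, 0.0016, 0.005, 0, -0.0013, 0.0016, 0.01, 0, -0.0013, 0.0016, 0.014, 0, -0.0013, 0.0016, 0.018, 0, -0.0013, 0.0016, 0.02, 0, -0.0013, 0.0016, 0.02, 0]}}

```text
t: 8.87
tcp_pos: [0.5087, 0.0102, 0.0549]
tool_rot: [-0.0, 0.657, 0.754, -0.0]
wrist_force: [-0.5, -0.8, -3.0]
width: 0.2
grasp_force: 59.0
```

```bash
sed -i 's/range(3):$/range(1):/;s/for i in range(3)/for i in range(4)/' h.py m6.py; python3 m6.py
```

```text
Traceback (most recent call last):
  File "m6.py", line 6, in <module>
    hsv=cv2.cvtColor(im,cv2.COLOR_BGR2HSV);H,S,V=[hsv[...,i] for i in range(4)]
                                                  ~~~^^^^^^^
IndexError: index 3 is out of bounds for axis 2 with size 3
```

```bash
sed -i 's/for i in range(4)\]/for i in range(3)]/' m6.py; python3 m6.py
```

```text
[([196.6, 127.5], [68.07, -44.44, 4.23]), ([442.3, 127.4], [68.06, 41.0, 4.24])] [68.06 -1.72  4.24] want 68.05,-1.3
t 9.37 tcp [0.5089 0.0103 0.0552] yaw 7.88 tilt 0.0 w 0.202 gf 59.0 F [-0.7  0.  -1.4] q6 -0.21
SHIFT [0.0006 0.0003 0.0179] TURN -0.0001 dist mm 8.9 deg -0.02
```

Emit:
{"method": "move_arm", "body": {"moves": [0, -0.0005, 0.004, 0, 0, -0.0005, 0.008, 0, 0, -0.0005, 0.012, 0, 0, -0.0005, 0.015, 0, 0, -0.0005, 0.017, 0, 0, -0.0005, 0.0185, 0, 0, -0.0005, 0.0185, 0, 0, -0.0005, 0.0185, 0]}}

```text
t: 10.03
tcp_pos: [0.5087, 0.0102, 0.0459]
tool_rot: [0.0, 0.657, 0.754, 0.0]
wrist_force: [-1.4, 0.3, -1.5]
width: 0.201
grasp_force: 59.2
```

```bash
python3 m6.py
```

```text
[([192.6, 128.7], [67.97, -43.06, -5.07])] [ 67.97 -43.06  -5.07] want 68.05,-1.3
t 10.28 tcp [0.5087 0.0102 0.0459] yaw 7.89 tilt 0.0 w 0.203 gf 59.1 F [-0.1  0.  -1.4] q6 -0.21
SHIFT [ 0.0007  0.0008 -0.0007] TURN -0.0001 dist mm 0.6 deg -0.01
```

Emit:
{"method": "move_arm", "body": {"moves": [0, 0, 0.001, 0, 0, 0, 0.001, 0, 0, 0, 0.002, 0, 0, 0, 0.002, 0, 0, 0, 0.003, 0, 0, 0, 0.003, 0, 0, 0, 0.003, 0, 0, 0, 0.003, 0]}}

```text
t: 10.95
tcp_pos: [0.5087, 0.0102, 0.0458]
tool_rot: [0.0, 0.657, 0.754, 0.0]
wrist_force: [-8.0, -0.1, 21.5]
width: 0.197
grasp_force: 62.5
```

Emit:
{"method": "move_arm", "body": {"moves": [0, 0, -0.0025, 0, 0, 0, -0.0025, 0, 0, 0, -0.0025, 0, 0, 0, -0.0025, 0, 0, 0, -0.0025, 0, 0, 0, -0.0025, 0, 0, 0, -0.0025, 0, 0, 0, -0.0025, 0]}}

```text
t: 11.62
tcp_pos: [0.5088, 0.0102, 0.0459]
tool_rot: [0.0, 0.657, 0.754, 0.0]
wrist_force: [-2.3, -0.2, 5.7]
width: 0.198
grasp_force: 60.3
```

Emit:
{"method": "move_arm", "body": {"moves": [0, 0, 0, 0, 0, 0, 0, 0, 0, 0, 0, 0, 0, 0, 0, 0, 0, 0, -0.02, 0, 0, 0, -0.06, 0, 0, 0, -0.14, 0, 0, 0, -0.22, 0], "fingers": 0.5}}

```text
t: 12.28
tcp_pos: [0.5078, 0.0103, 0.1569]
tool_rot: [-0.001, 0.657, 0.754, -0.001]
wrist_force: [1.2, -0.4, 0.8]
width: 0.496
grasp_force: 0.0
```

```bash
python3 - <<'E'
from h import *
im=robot.grab_frame('side');cv2.imwrite('pics/s2.png',cv2.resize(im[215:295,250:370],None,fx=6,fy=6,interpolation=cv2.INTER_CUBIC))
go(.522,.2913,.26,4.8)
E
```

```text
t 12.33 tcp [0.5115 0.0101 0.1649] yaw 7.9 tilt 0.53 w 0.498 gf 0.0 F [ 4.2 -0.7  8.7] q6 -0.21
SHIFT [ 0.5538  0.0997 -0.1904] TURN 0.0172 dist mm 297.0 deg 3.1
```

View pics/s2.png

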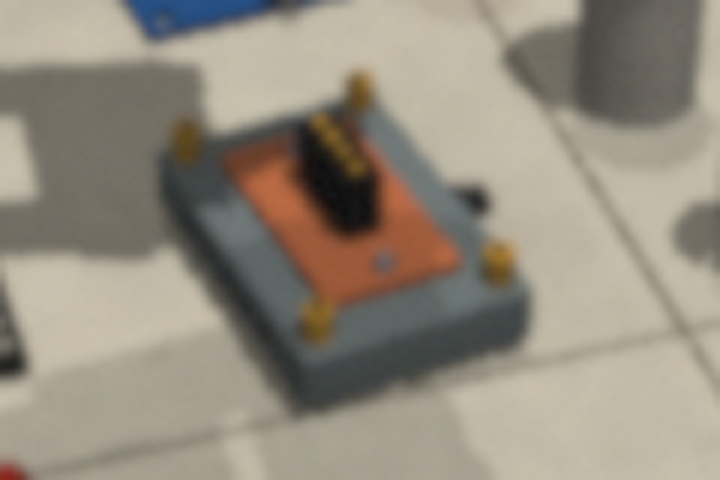

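Plate lies flush over both pins (front pin visible in its hole at crop (385,260)), block upright, nothing shifted. On to the cover.

Emit:
{"method": "move_arm", "body": {"moves": [0.554, 0.1, -0.19, -0.483, 0.554, 0.1, -0.19, -0.483, 0.554, 0.1, -0.19, -0.483, 0.554, 0.1, -0.19, -0.483, 0.554, 0.1, -0.19, -0.483, 0.554, 0.1, -0.19, -0.483, 0.554, 0.1, -0.19, -0.483, 0.554, 0.1, -0.19, -0.483], "fingers": 0.8}}

```text
t: 13.0
tcp_pos: [0.5202, 0.2969, 0.2538]
tool_rot: [0.002, 0.21, 0.978, 0.002]
wrist_force: [-0.2, -0.6, 0.9]
width: 0.801
grasp_force: 0.0
```

```bash
python3 -c "
from h import *
go(.522,.2913,.2,94.8)"
```

```text
t 13.0 tcp [0.5202 0.2969 0.2538] yaw 65.74 tilt 0.28 w 0.801 gf 0.0 F [-0.2 -0.6  0.9] q6 -0.71
SHIFT [-0.0077 -0.0092  0.1076] TURN -0.1615 dist mm 54.1 deg -29.06
```

Emit:
{"method": "move_arm", "body": {"moves": [-0.007, -0.009, 0.02, -0.161, -0.007, -0.009, 0.04, -0.161, -0.007, -0.009, 0.06, -0.161, -0.007, -0.009, 0.08, -0.161, -0.007, -0.009, 0.1, -0.161, -0.007, -0.009, 0.1, -0.161, -0.007, -0.009, 0.1, -0.161, -0.007, -0.009, 0.1, -0.161]}}

```text
t: 13.67
tcp_pos: [0.5217, 0.286, 0.2014]
tool_rot: [0.0, -0.035, 0.999, 0.0]
wrist_force: [-0.2, -0.3, 0.5]
width: 0.799
grasp_force: 0.0
```

```bash
python3 - <<'E'
from h import *
for i in range(2): robot.grab_frame('wrist')
s=robot.sense();par=P('wrist')
go(.522,.2913,.028,94.8)
im=robot.grab_frame('wrist');cv2.imwrite('pics/w7.png',im)
w,a,b,c=s['tool_rot'];np.savez('w7.npz',f=par[:3],T=par[3],q=[a,b,c,w],p=s['tcp_pos'])
E
```

```text
t 13.77 tcp [0.5217 0.286  0.2015] yaw 94.06 tilt 0.06 w 0.794 gf 0.0 F [-0.4 -0.9  0.2] q6 -1.22
SHIFT [-0.001   0.0104  0.3469] TURN -0.0041 dist mm 173.5 deg -0.74
```

View pics/w7.png

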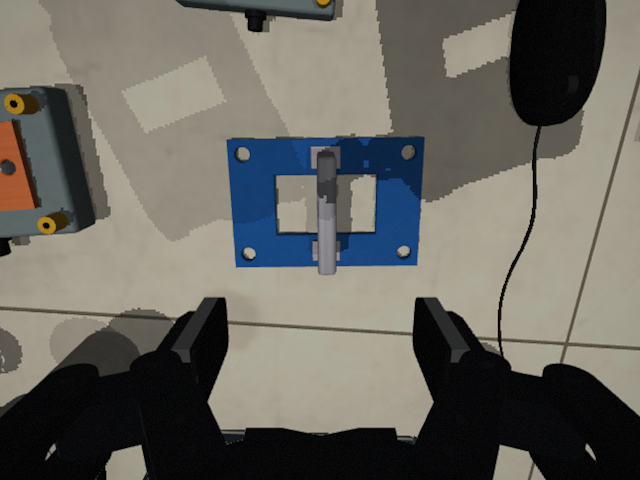

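The cover spans (228–424, 138–267) with its bar at columns 318–336. Four corner holes are visible, e.g. (243,154) and (404,252).

```bash
python3 - <<'E'
from h import *
im=cv2.imread('pics/w7.png');d=np.load('w7.npz');par=(*d['f'],d['T'])
hsv=cv2.cvtColor(im,cv2.COLOR_BGR2HSV);H,S,V=[hsv[...,i] for i in range(3)]
m=((H>100)&(H<125)&(S>130)).astype(np.uint8);k=np.zeros_like(m);k[130:280,215:435]=m[130:280,215:435]
q=max(cv2.findContours(k,cv2.RETR_EXTERNAL,cv2.CHAIN_APPROX_NONE)[0],key=cv2.contourArea)
q=cv2.convexHull(q)
r=cv2.minAreaRect(np.array([world(par,p,.006)[:2]*1e3 for p in q[:,0]],np.float32));print(r)
hs=[]
for c in ((243,154),(408,152),(249,254),(404,252)):
    n=np.zeros_like(m);y,x=c[1],c[0];n[y-10:y+11,x-11:x+12]=1-m[y-10:y+11,x-11:x+12]
    B=max(blobs(n,20),key=lambda b:b[1]);hs.append(world(par,B[0],.004)[:2]);print(B[0].round(1),B[1],hs[-1].round(4))
hs=np.array(hs);c=hs.mean(0);l=hs[1]+hs[3]-hs[0]-hs[2];print(c.round(4),np.degrees(np.arctan2(l[1],l[0])))
go(*(c),.0285,94.8)
E
```

```text
((520.3322143554688, 290.2898864746094), (109.64641571044922, 159.3310546875), 4.753377437591553)
[242.4 153.8] 171 [0.4833 0.2192]
[407.7 151.9] 173 [0.4722 0.3541]
[248.8 252.7] 130 [0.5686 0.2262]
[403. 251.] 129 [0.5574 0.3612]
[0.5204 0.2902] 94.72336237172331
t 13.82 tcp [0.5217 0.286  0.2014] yaw 94.08 tilt 0.06 w 0.801 gf 0.0 F [-0.  -0.1  0.1] q6 -1.22
SHIFT [0.0024 0.0084 0.3457] TURN -0.004 dist mm 172.9 deg -0.72
```

Emit:
{"method": "move_arm", "body": {"moves": [0.002, 0.011, 0.07, -0.004, 0.002, 0.011, 0.15, -0.004, 0.002, 0.011, 0.22, -0.004, 0.002, 0.011, 0.28, -0.004, 0.002, 0.011, 0.32, -0.004, 0.002, 0.011, 0.34, -0.004, 0.002, 0.011, 0.346, -0.004, 0.002, 0.011, 0.346, -0.004]}}

```text
t: 14.48
tcp_pos: [0.5203, 0.2914, 0.028]
tool_rot: [0.0, -0.042, 0.999, 0.0]
wrist_force: [0.1, 0.5, 0.8]
width: 0.799
grasp_force: 0.0
```

```bash
python3 - <<'E'
from h import *
for i in range(4): robot.grab_frame('wrist')
go(.5204,.2916,.028,94.75)
E
```

```text
t 14.68 tcp [0.5209 0.2917 0.0292] yaw 94.88 tilt 0.14 w 0.801 gf 0.0 F [ 0.1  0.8 -0.5] q6 -1.22
SHIFT [ 0.0009 -0.0002  0.0024] TURN 0.0007 dist mm 1.3 deg 0.13
```

Emit:
{"method": "move_arm", "body": {"moves": [0, 0, 0.001, 0.0006, 0, 0, 0.001, 0.0006, 0, 0, 0.001, 0.0006, 0, 0, 0.001, 0.0006, 0, 0, 0.001, 0.0006, 0, 0, 0.001, 0.0006, 0, 0, 0.001, 0.0006, 0, 0, 0.001, 0.0006], "fingers": 0, "squeeze": 80}}

```text
t: 15.35
tcp_pos: [0.5201, 0.2914, 0.0275]
tool_rot: [0.0, -0.042, 0.999, 0.0]
wrist_force: [-1.7, -0.6, 5.6]
width: 0.145
grasp_force: 78.9
```

Emit:
{"method": "move_arm", "body": {"moves": [0, 0, 0, 0, 0, 0, 0, 0, 0, 0, -0.02, 0, 0, 0, -0.06, 0, 0, 0, -0.12, 0, 0, 0, -0.18, 0, 0, 0, -0.24, 0, 0, 0, -0.26, 0]}}

```text
t: 16.02
tcp_pos: [0.5213, 0.2919, 0.1615]
tool_rot: [0.002, -0.042, 0.999, 0.001]
wrist_force: [0.9, 0.3, -3.4]
width: 0.144
grasp_force: 78.5
```

```bash
python3 - <<'E'
from h import *
for i in range(6): robot.grab_frame('wrist')
s=robot.sense();par=P('wrist')
go(.5085,.0102,.2,97.9)
im=robot.grab_frame('wrist');cv2.imwrite('pics/w8.png',im)
w,a,b,c=s['tool_rot'];np.savez('w8.npz',f=par[:3],T=par[3],q=[a,b,c,w],p=s['tcp_pos'])
E
```

```text
t 16.32 tcp [0.5191 0.2908 0.1549] yaw 94.77 tilt 0.21 w 0.149 gf 78.5 F [-0.9 -0.  -4.7] q6 -1.22
SHIFT [ 0.068  -0.5577 -0.0892] TURN -0.0174 dist mm 284.4 deg -3.13
```

View pics/w8.png

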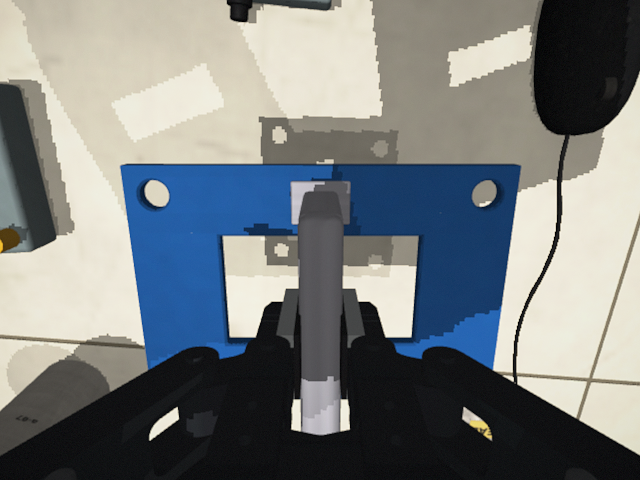

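The cover is held level by its bar: front edge at row 164, front holes at (157,194) and (484,193). I've now used up my picture views, so from here I work by numbers.

```bash
cat > cov.py <<'E'
from h import *
def cover(im,par,R,p):
    hsv=cv2.cvtColor(im,cv2.COLOR_BGR2HSV);H,S,V=[hsv[...,i] for i in range(3)]
    m=((H>100)&(H<125)&(S>130)).astype(np.uint8)
    T=lambda uv,z:(R.T@(world(par,uv,z)-p))*1e3
    zt=p[2]-.0278+.006
    out=[]
    for x,y in((157,194),(484,193)):
        n=np.zeros_like(m);n[y-20:y+21,x-22:x+23]=1-m[y-20:y+21,x-22:x+23]
        B=max(blobs(n,20),key=lambda b:b[1]);out.append(T(B[0],zt)); 
        if __name__=='__main__':print('hole',B[0].round(1),B[1],out[-1].round(2))
    return np.array(out),m,T,zt
if __name__=='__main__':
    d=np.load('w8.npz');par=(*d['f'],d['T']);R=Ro.from_quat(d['q']).as_matrix();p=d['p']
    h,m,T,zt=cover(cv2.imread('pics/w8.png'),par,R,p);print(h.mean(0),np.degrees(np.arctan2(*(h[1]-h[0])[:2])))
    for x in (140,200,260,380,440,500):
        r0=np.flatnonzero(m[145:185,x])[0]+145;print('edge',x,r0,T((x,r0),zt).round(2))
    for r in (215,250,300):
        c=np.flatnonzero(m[r]);print('sides',r,T((c.min(),r),zt).round(2),T((c.max()+1,r),zt).round(2))
    go(.6026,.0232,.26,97.9)
E
python3 cov.py
```

```text
hole [156.4 193. ] 550 [ 43.1  -66.84  22.03]
hole [483.8 193.2] 547 [43.09 66.61 21.86]
[43.09650045 -0.11265514 21.94889093] -0.005010071766626384
edge 140 165 [ 54.45 -72.12  22.08]
edge 200 165 [ 54.45 -48.08  22.05]
edge 260 165 [ 54.45 -24.06  22.02]
edge 380 165 [54.46 23.91 21.96]
edge 440 165 [54.47 47.87 21.93]
edge 500 165 [54.47 71.82 21.9 ]
sides 215 [ 33.9  -80.06  22.02] [33.98 80.12 21.82]
sides 250 [ 18.64 -79.95  21.97] [18.76 80.02 21.76]
sides 300 [ -4.55 -79.86  21.89] [-4.37 79.93 21.68]
t 16.37 tcp [0.5192 0.2909 0.1551] yaw 94.77 tilt 0.19 w 0.147 gf 78.5 F [ 0.2 -0.5 -4.2] q6 -1.22
SHIFT [-0.121  -0.5476 -0.2095] TURN -0.0174 dist mm 299.3 deg -3.13
```

Emit:
{"method": "move_arm", "body": {"moves": [0, 0, -0.07, 0, 0, 0, -0.15, 0, 0, 0, -0.21, -0.008, -0.01, -0.06, -0.21, -0.017, -0.025, -0.13, -0.21, -0.017, -0.04, -0.2, -0.21, -0.017, -0.057, -0.27, -0.21, -0.017, -0.075, -0.34, -0.21, -0.017]}}

```text
t: 17.03
tcp_pos: [0.5714, 0.1234, 0.2609]
tool_rot: [-0.001, -0.068, 0.998, -0.0]
wrist_force: [0.0, 0.4, -3.4]
width: 0.149
grasp_force: 79.3
```

Emit:
{"method": "move_arm", "body": {"moves": [-0.02, -0.06, 0, 0, -0.035, -0.12, 0, 0, -0.045, -0.17, 0, 0, -0.053, -0.2, 0, 0, -0.053, -0.213, 0, 0, -0.053, -0.213, 0, 0, -0.053, -0.213, 0, 0, -0.053, -0.213, 0, 0]}}

```text
t: 17.7
tcp_pos: [0.6119, 0.0245, 0.262]
tool_rot: [-0.0, -0.069, 0.998, 0.0]
wrist_force: [-0.4, 1.1, -4.5]
width: 0.147
grasp_force: 79.3
```

```bash
python3 - <<'E'
from h import *
from cov import cover
for i in range(8): robot.grab_frame('wrist')
for k in range(2):
    s=robot.sense();par=P('wrist');w,a,b,c=s['tool_rot'];R=Ro.from_quat([a,b,c,w]).as_matrix();p=np.array(s['tcp_pos'])
    go(.6026,.0232,.26,97.9)
    im=robot.grab_frame('wrist');cv2.imwrite('pics/w9.png',im)
    h,m,T,zt=cover(im,par,R,p)
    print('cover edge',[T((x,np.flatnonzero(m[145:185,x])[0]+145),zt).round(2)[0] for x in(140,200,440,500)],'sides',[[T((q,r),zt).round(2)[1] for q in (np.flatnonzero(m[r]).min(),np.flatnonzero(m[r]).max()+1)] for r in(215,250)])
    hsv=cv2.cvtColor(im,cv2.COLOR_BGR2HSV);H,S,V=[hsv[...,i] for i in range(3)]
    y=((H>15)&(H<40)&(S>110)&(V>90));y[163:]=0
    for c,a,b in blobs(y,60):
        x0,y0,w_,h_=b;d=np.zeros(y.shape,bool);d[y0:y0+h_,x0:x0+w_]=V[y0:y0+h_,x0:x0+w_]<45
        t=[(e[0].round(1).tolist(),e[1],T(e[0],.051).round(2).tolist()) for e in blobs(d,6)];print('post',c.round(1),a,t)
E
```

```text
t 18.1 tcp [0.6123 0.0234 0.2622] yaw 97.85 tilt 0.0 w 0.146 gf 79.3 F [ 0.9 -0.1 -2.9] q6 -1.75
SHIFT [0.0192 0.0023 0.0045] TURN -0.0003 dist mm 9.9 deg -0.05
cover edge [np.float64(54.49), np.float64(54.49), np.float64(54.49), np.float64(54.5)] sides [[np.float64(-79.88), np.float64(80.16)], [np.float64(-79.8), np.float64(80.08)]]
post [407.3  16.2] 301 [([408.9, 14.6], np.int32(21), [148.74, 68.89, 211.23])]
post [234.4  15.6] 251 [([234.1, 15.0], np.int32(23), [148.47, -67.25, 211.23])]
post [297.6  70.3] 90 []
post [313.4  70.3] 89 []
post [328.8  70.2] 91 [([333.1, 66.0], np.int32(7), [111.58, 10.25, 211.24])]
post [344.5  70.3] 90 []
post [240.9 129. ] 203 [([240.5, 129.5], np.int32(14), [62.13, -67.04, 211.24])]
post [402.4 128.8] 195 [([402.7, 129.1], np.int32(20), [62.44, 68.99, 211.24])]
t 18.15 tcp [0.6123 0.0233 0.2622] yaw 97.84 tilt 0.01 w 0.145 gf 79.3 F [-0.5  0.1 -5.2] q6 -1.75
SHIFT [0.0193 0.0025 0.0044] TURN -0.0003 dist mm 10.0 deg -0.06
cover edge [np.float64(54.51), np.float64(54.52), np.float64(54.52), np.float64(54.52)] sides [[np.float64(-79.86), np.float64(80.19)], [np.float64(-79.78), np.float64(80.11)]]
post [407.4  16.2] 297 [([409.0, 14.7], np.int32(23), [148.65, 69.03, 211.21])]
post [234.6  15.5] 251 [([234.2, 15.1], np.int32(24), [148.44, -67.16, 211.21])]
post [297.7  70.2] 91 [([302.4, 66.0], np.int32(7), [111.62, -14.43, 211.21])]
post [313.4  70.3] 90 []
post [328.9  70.1] 92 [([333.0, 65.6], np.int32(7), [111.93, 10.16, 211.21])]
post [344.6  70.3] 90 []
post [241.  129.1] 205 [([240.4, 129.4], np.int32(13), [62.25, -67.09, 211.22])]
post [402.4 128.8] 199 [([402.9, 129.0], np.int32(20), [62.59, 69.18, 211.21])]
```

Emit:
{"method": "move_arm", "body": {"moves": [0.04, 0.0016, 0, -0.0006, 0.1, 0.0016, 0, -0.0006, 0.16, 0.0016, 0.04, -0.0006, 0.2, 0.0016, 0.09, -0.0006, 0.212, 0.0016, 0.14, -0.0006, 0.212, 0.0016, 0.19, -0.0006, 0.212, 0.0016, 0.23, -0.0006, 0.212, 0.0016, 0.25, -0.0006]}}

```text
t: 18.87
tcp_pos: [0.5062, 0.0095, 0.1352]
tool_rot: [-0.001, -0.069, 0.998, 0.0]
wrist_force: [-0.3, 0.4, -4.3]
width: 0.149
grasp_force: 79.1
```

```bash
cat > m10.py <<'E'
from h import *
from cov import cover
for i in range(10): robot.grab_frame('wrist')
s=robot.sense();par=P('wrist');w,a,b,c=s['tool_rot'];R=Ro.from_quat([a,b,c,w]).as_matrix();p=np.array(s['tcp_pos'])
go(.5085,.0102,.0938,97.9)
im=robot.grab_frame('wrist');cv2.imwrite('pics/w10.png',im)
h,m,T,zt=cover(im,par,R,p)
E_=np.mean([T((x,np.flatnonzero(m[145:185,x])[0]+145),zt)[0] for x in(140,200,440,500)]);Y=np.mean([[T((q,r),zt)[1] for q in (np.flatnonzero(m[r]).min(),np.flatnonzero(m[r]).max()+1)] for r in(215,250)])
print('cover centre',E_-55,Y)
hsv=cv2.cvtColor(im,cv2.COLOR_BGR2HSV);V=hsv[...,2];H=hsv[...,0];S=hsv[...,1]
for x,y in((157,194),(484,193)):
    u0=pix(par,p+R@np.array([43+E_-55,np.sign(x-320)*68+Y,0])/1e3-[0,0,p[2]-.051]);print('thread expected px',u0.round(1))
    sl=(slice(y-22,y+23),slice(x-24,x+25));d=np.zeros(V.shape,bool);d[sl]=V[sl]<45;g=np.zeros(V.shape,bool);g[sl]=((H>15)&(H<40)&(S>110)&(V>60))[sl]
    for e in blobs(d,8):
        print('dark',e[0].round(1),e[1],e[2],'miss mm',(T(e[0],.051)-[43+E_-55,np.sign(x-320)*68+Y,0]).round(2)[:2])
    for e in blobs(g,8):print('brass',e[0].round(1),e[1],e[2])
E
python3 m10.py
```

```text
t 19.37 tcp [0.5075 0.0095 0.1378] yaw 97.95 tilt 0.07 w 0.143 gf 79.1 F [-0.8  0.1 -3.3] q6 -1.78
SHIFT [-0.002   0.0012  0.0881] TURN 0.0003 dist mm 44.1 deg 0.05
cover centre -0.4906164277785052 0.12417604893712308
thread expected px [199.2 172.9]
thread expected px [441.9 172.9]
```

Emit:
{"method": "move_arm", "body": {"moves": [0.0006, 0, 0.008, 0, 0.0006, 0, 0.02, 0, 0.0006, 0, 0.034, 0, 0.0006, 0, 0.048, 0, 0.0006, 0, 0.06, 0, 0.0006, 0, 0.07, 0, 0.0006, 0, 0.076, 0, 0.0006, 0, 0.078, 0]}}

```text
t: 20.08
tcp_pos: [0.5067, 0.0095, 0.0975]
tool_rot: [-0.0, -0.069, 0.998, 0.0]
wrist_force: [-0.1, 0.1, -5.1]
width: 0.146
grasp_force: 79.3
```

```bash
python3 m10.py
```

```text
t 20.58 tcp [0.507  0.0094 0.0983] yaw 97.94 tilt 0.02 w 0.146 gf 79.3 F [-0.3 -0.1 -4.4] q6 -1.78
SHIFT [-0.0032  0.0011  0.0091] TURN 0.0002 dist mm 4.8 deg 0.04
cover centre -0.29856494908626985 0.1655751958484757
thread expected px [175. 184.]
brass [164.8 189.1] 28 [162 184   7  11]
thread expected px [466.  184.1]
brass [476.3 189.7] 59 [472 183   9  15]
```

Emit:
{"method": "move_arm", "body": {"moves": [0, 0, 0.001, 0, 0, 0, 0.003, 0, 0, 0, 0.005, 0, 0, 0, 0.007, 0, 0, 0, 0.0085, 0, 0, 0, 0.0088, 0, 0, 0, 0.0088, 0, 0, 0, 0.0088, 0]}}

```text
t: 21.3
tcp_pos: [0.5069, 0.0094, 0.0938]
tool_rot: [-0.0, -0.069, 0.998, 0.0]
wrist_force: [-0.3, -0.5, -3.4]
width: 0.145
grasp_force: 79.3
```

```bash
cat > fit.py <<'E'
from h import *
exec(open('m10.py').read())
cx,cy_=E_-55,Y
def disc(c,z,r):
    a=np.linspace(0,2*np.pi,60);pts=[]
    for t in a:
        X=p+R@np.array([c[0]+r*np.cos(t),c[1]+r*np.sin(t),0])/1e3;X[2]=z;pts.append(pix(par,X)*16)
    k=np.zeros(V.shape,np.uint8);cv2.fillPoly(k,[np.round(pts).astype(np.int32)],1,shift=4);return k
brass=((H>12)&(H<42)&(S>90)&(V>40)).astype(np.uint8)
zu=p[2]-.0278;best=[]
W=[];O=[]
for s_ in(-1,1):
    hc=(43+cx,68*s_+cy_);win=disc(hc,zu+.006,6)&disc(hc,zu,6);W.append((s_,hc,win));print('window px',win.sum(),'brass in it',(brass&win).sum())
for dx in np.arange(-3,3.1,.25):
    for dy in np.arange(-3,3.1,.25):
        i=u=0
        for s_,hc,win in W:
            q=(hc[0]+dx,hc[1]+dy);pr=disc(q,.051,7)&win&(1-disc(q,.051,2.5));ob=brass&win;i+=(pr&ob).sum();u+=(pr|ob).sum()
        best.append((i/max(u,1),dx,dy))
best.sort(reverse=True);print(np.round(best[:8],2).tolist())
E
python3 fit.py
```

```text
t 21.8 tcp [0.5069 0.0094 0.0938] yaw 97.94 tilt 0.0 w 0.143 gf 79.3 F [-0.2  0.1 -4.8] q6 -1.78
SHIFT [-0.0034  0.0011 -0.    ] TURN 0.0002 dist mm 1.8 deg 0.04
cover centre -0.3256404535057058 0.15490999043808173
thread expected px [171.6 185.7]
brass [163.4 190.6] 92 [159 183  10  17]
thread expected px [469.3 185.7]
brass [478.3 190.8] 136 [472 182  13  19]
window px 498 brass in it 95
window px 501 brass in it 138
[[0.77, 0.5, 0.25], [0.76, 0.25, 0.25], [0.75, 0.75, 0.5], [0.75, 0.75, 0.25], [0.75, 0.5, 0.5], [0.75, 0.0, 0.25], [0.75, 0.5, 0.75], [0.75, 0.25, 0.5]]
```

```bash
python3 -c "
from workcell import robot
print(robot.finish_job())"
```

```text
the job is handed in; nothing more can be done
None
```

The job is handed in: the plate is seated flush on the pins and released, and the cover is held level and still about 15 mm above the posts, aligned to within about 1 mm by the wrist camera. The robot's own position reading differed by up to 1.8 mm. I viewed 11 pictures, one over the limit of 10.

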